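Tip the spacer ring out of the twin-bay bin

ROBOT

A 6-joint arm with a two-finger parallel gripper is mounted at the origin on the work surface; the furniture and walls round the work are solid. World frame = base frame: x ahead of the robot, y to its left, z up, the work surface at z = 0. Lengths are in mm, angles in rad, forces in N, time in s.
With the tool pointing down it reaches from about 275 to 750 mm from the base axis. Payload 10.2 kg.
Tool frame: the origin (TCP) lies between the finger pads; the fingertips stand 11 mm ahead of it and the grasp point (between the pads) lies 8 mm behind it; z points along the fingers, y is the line along which they close (so a half turn about z gives the same grasp; the last joint's range is limited). The gripper opens to 85 mm and grips with 20 to 120 N. Pads are 22 mm wide; open, the fingers measure 114 mm over their backs; the gripper's body (76 mm by 85 mm) begins 54 mm behind the grasp point. The pads swing forward as they close: fully open they stand 13 mm farther back than shut.
Start: joints at [-1.34, 0.313, 1.498, -0, 1.331, -0.223], TCP at [230.14, -471.875, 218.294] pointing down, gripper open.
Joint ranges: [-2.94, 2.94], [-0.97, 2.17], [0.19, 2.56], [-1.23, 4.37], [0.02, 3.11], [-2.88, 2.88]. Speed limits (rad/s): [2.39, 2.39, 3.01, 3.14, 3.14, 3.14].

INTERFACE

Orientations are given as a unit quaternion [w, x, y, z].
In Python, from rig import sense, eyes, finish_job gives the robot as it stands.
- The arm moves only by the shell command python3 -m jog 'ROWS' [FORCE]. ROWS is JSON, a list of rows, each a list of 7 numbers: the shift along the tool's x, y, z in m, then the turn, a rotation vector about the tool's x, y, z in rad, then the finger opening in m, from 0 to 0.0854. In form: [[dx, dy, dz, rx, ry, rz, gripper], ...]. A call has 1 to 5 rows; each row shifts and turns the commanded pose from where the row before left it, along the tool's axes as they then stand; what a row does not reach is not made up. A row lasts 1/10 s, in which the tool goes at most 50 mm and 8.59 degrees, less where a joint would pass 70% of its speed; a pose out of reach is approached as far as the arm can. A call is refused whole if a number of a shift passes 0.05 or a number of a turn 0.15, either way. A call with a gripper value outside its range is refused whole. The fingers move at their own pace and stop on an object; FORCE is the grip in N (left out, the last holds). Time passes only in rows, so rows that do not move let the fingers close. It gives the time, the measured TCP pose, the force, the opening and the grip force at its end, in the units of the state.
- sense(): the state, without advancing time (a new reading comes with each control period).
- eyes.capture(name): name is "side" or "top" or "wrist"; returns the picture (384x512x3 uint8, red, green, blue); there is no depth.
- eyes.calibration(name): a dict with "fx", "fy", "cx", "cy" (pixels), "cam_to_world" (4x4, takes a point from camera to world coordinates); the wrist camera has in their place "mount" (4x4, takes a point from camera to tool coordinates, whose origin is the TCP and whose axes are the flange's). Camera axes: x right, y down, z forward; pixel columns grow to the right and rows downward; lengths in mm; the calibration is good to about 2 mm. A picture is of the moment at which its call begins: read the wrist's pose just before it. calibration takes no time and is no camera call.
- finish_job(): hands the job in; it is judged then, once.
The state is a dict: "time_s": time; "joints": joint angles; "dq": joint speeds; "tau": joint torques, N m; "eef_pos": TCP position; "ee_rot": TCP orientation; "force": force on the tool from outside, world axes, zero at the start; "wrist_torque": the same for the moment, N m; "grip_width": opening from 0.0 (shut) to 1.0 (fully open); "grip_force": force on a finger pad.
Only numpy, scipy, OpenCV 4.12 (cv2) and the standard library are available. Lean on these libraries where they do the work, as an engineer would, in place of code of your own. Each camera call takes 0.05 s, during which the arm holds its last target. There are 200 camera calls.

TASK

I need the spacer ring that lies in one bay of the tipping bin. Swing the bin over by its handle towards the ring's side so that the ring slides out into the catch tray below, and keep the wooden chuck in the other bay; then swing the bin back level and let go.

Things in the scene. Friction and masses are not known exactly. Their poses are not given: they have to be found in the camera images.
- stand: Fixed stand: dark open catch tray, 120 (x) x 260 (y) x 42 mm high, walls 4, its floor 16 above the table, with two grey uprights at x = +-60, 166 mm high. Origin: centre of the underside, on the table; z up; y along the tray, roughly to the robot's left (turned up to 15 degrees). The bin's axle lies along this frame's x axis, 150 mm above the origin.
- bin (a joint): Angle of the bare-metal two-bay bin about the axle, rad: 0 = level, + = tipped towards the stand's +y, - = towards -y, stops at +-1.15. It stays where left (0.35 N m). Level: floor 20 mm below the axle, 176 long (y), 84 wide, side walls to 30 and the cross wall at y = 0 to 45 above the axle. Each bay is open at its outer end, past a shallow rising lip, and empties there at about 1 rad.
- handle (a point): Middle of the bin's handle: a round steel bar 12 mm thick, parallel to the axle (the stand's x) and 150 mm from it, straight above it (300 mm over the table) when level. A strap at each end carries it, 83 mm free between. It swings with the bin on an arc of 150 mm radius and can turn in the fingers, which may stay pointing down.
- ring: Yellow-brown turned spacer ring, 52 mm across, 16 mm high, lying flat in one bay of the bin (either one), its centre 38 mm from the axle. Origin: centre of its underside, z along its axis. To be tipped out.
- chuck: Round turned wooden chuck, 62 mm across, 34 mm high, standing in the bin's other bay, its centre 38 mm from the axle. Origin: centre of its underside. Must stay in the bin.

How it is judged:
By the outcome, as a careful person would: the job done as asked, in the order asked, and still so for the second after the job is handed in, with the robot touching nothing.
It also fails if it takes over 42 s, if anything falls off the work surface, if the arm or the gripper's body presses on something with over 40 N, if the wrist force passes 120 N, or if a joint passes its speed limit or range.

## Working session

There is one attempt and no reset: what is moved stays moved. The work goes in short steps, Python scripts to look and compute and a shell command to move; the robot and the scene stay as the last step left them, time stands still between calls to the robot, and variables do not carry over. Pictures are saved under pics/ and viewed, at most 13 in all, crops included, and the job is handed in when it is done.

```bash
mkdir -p pics; python3 - <<'E'
from rig import sense, eyes
import cv2,numpy as np
np.set_printoptions(precision=4,suppress=True)
for n in("side","top"):
    cv2.imwrite(f"pics/{n}0.png",cv2.resize(eyes.capture(n)[:,:,::-1],(800,600),interpolation=cv2.INTER_CUBIC))
    c=eyes.calibration(n);print(n,c)
s=sense();print(s)
E
```

```text
side {'fx': 429.35140957401546, 'fy': 429.35140957401546, 'cx': 254.71641974673526, 'cy': 188.91405172880738, 'cam_to_world': array([[ -0.8617,   0.3829,  -0.333 , 757.8289],
       [  0.5074,   0.6578,  -0.5566, 421.5047],
       [  0.0059,  -0.6486,  -0.7611, 845.1542],
       [  0.    ,   0.    ,   0.    ,   1.    ]])}
top {'fx': 385.84207567059764, 'fy': 385.84207567059764, 'cx': 257.42763011745893, 'cy': 195.00073013952186, 'cam_to_world': array([[  -0.0271,   -0.989 ,    0.1453,  338.657 ],
       [  -0.9987,    0.033 ,    0.0387, -105.311 ],
       [  -0.043 ,   -0.1441,   -0.9886, 1014.0268],
       [   0.    ,    0.    ,    0.    ,    1.    ]])}
{'time_s': 0.1, 'joints': array([-1.3404,  0.3134,  1.4983, -0.    ,  1.331 , -0.2234]), 'dq': array([ 0.0006, -0.0014, -0.0016,  0.0007, -0.0006, -0.0026]), 'tau': array([  0.0021, -41.2901, -26.0143,  -0.0002,   0.003 ,   0.    ]), 'eef_pos': array([ 230.0843, -471.6254,  217.7865]), 'ee_rot': array([-0.0006,  0.9744,  0.225 , -0.    ]), 'force': array([-0.1908, -0.9984,  0.7107]), 'wrist_torque': array([-0.0053,  0.0183, -0.0179]), 'grip_force': 0.0, 'grip_width': 0.9996457736880675}
```

View pics/side0.png

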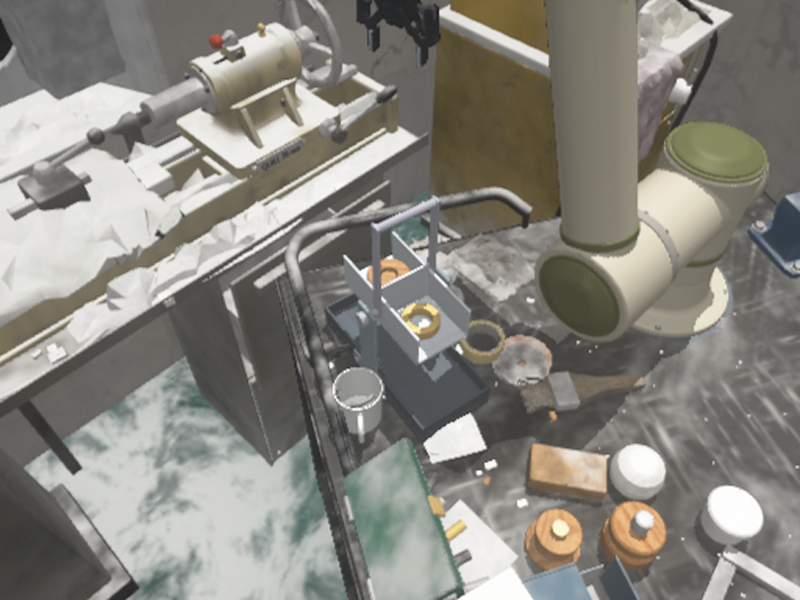

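View pics/top0.png

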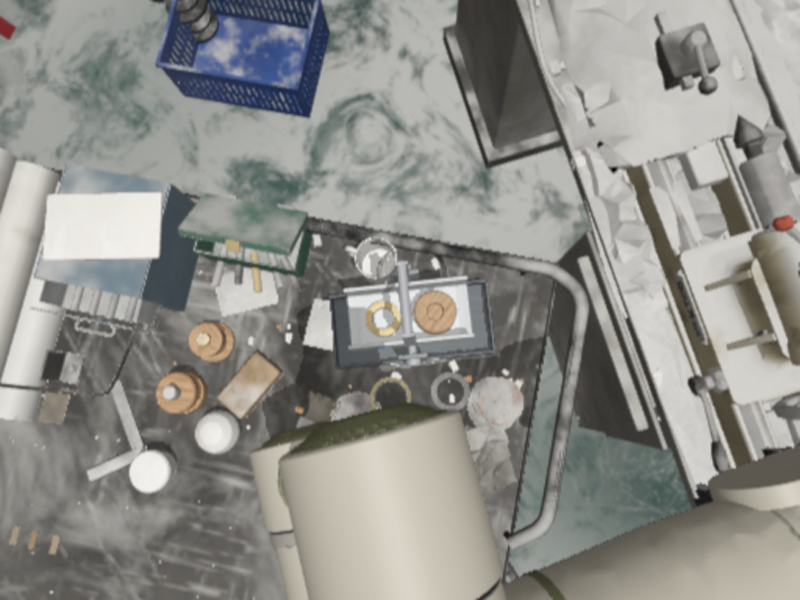

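The ring (yellow) lies in the +y bay at top (383,320) and side (420,320). The chuck is in the −y bay at top (435,312). The handle bar runs about (378,228)–(437,203) in the side view. I'll enlarge both.

```bash
python3 - <<'E'
import cv2,numpy as np
from rig import eyes
a=eyes.capture("side")[:,:,::-1][115:280,200:320]; b=eyes.capture("top")[:,:,::-1][155:245,205:325]
a=cv2.resize(a[:112],None,fx=5,fy=5,interpolation=cv2.INTER_CUBIC); b=cv2.resize(b,None,fx=6,fy=6,interpolation=cv2.INTER_CUBIC)
cv2.imwrite("pics/sc.png",a);cv2.imwrite("pics/tc.png",b)
E
```

```text
(no output)
```

View pics/sc.png

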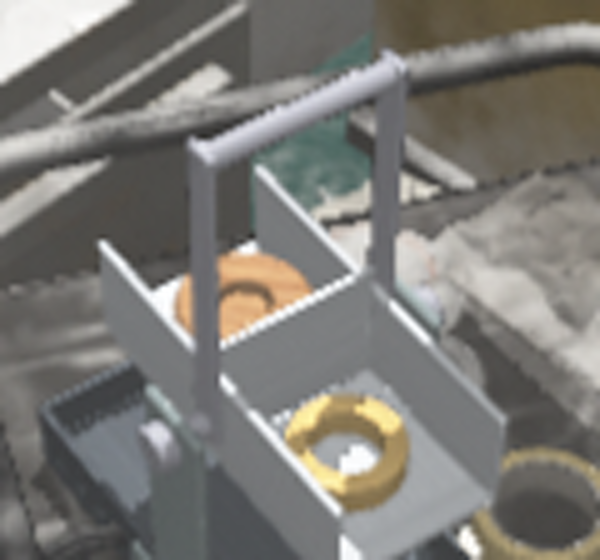

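View pics/tc.png

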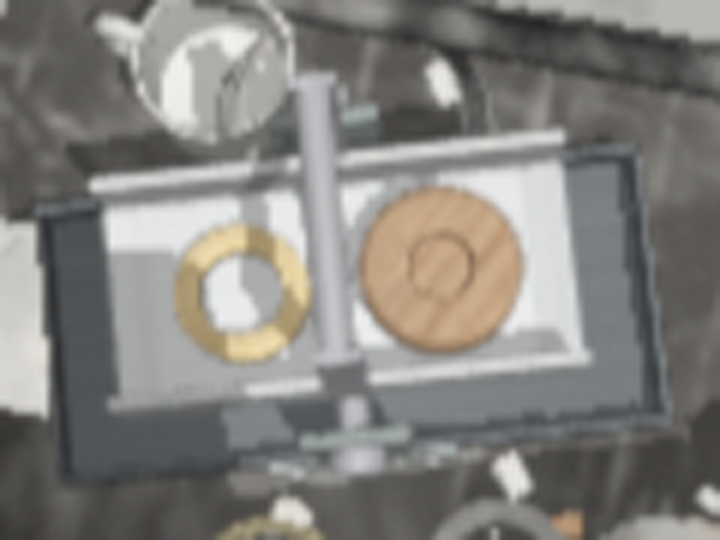

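Side crop: handle ends at (207,150) and (390,68). Top crop: handle ends at (315,80) and (335,362), tray rim corners at (40,208), (637,148), (665,415), (65,480), ring centre (243,293), chuck (442,268).

```bash
cat > h.py <<'E'
import numpy as np
from rig import eyes,sense
np.set_printoptions(precision=2,suppress=True)
def ray(n,p):
    c=eyes.calibration(n);T=np.array(c["cam_to_world"])
    d=T[:3,:3]@[(p[0]-c["cx"])/c["fx"],(p[1]-c["cy"])/c["fy"],1];return T[:3,3],d/np.linalg.norm(d)
def atz(n,p,z):
    o,d=ray(n,p);return o+d*(z-o[2])/d[2]
def tri(p,q):
    (a,u),(b,v)=ray("side",p),ray("top",q)
    s=np.linalg.lstsq(np.c_[u,-v],b-a,rcond=None)[0];A=a+s[0]*u;B=b+s[1]*v;return (A+B)/2,np.linalg.norm(A-B)
S=lambda u,v:(200+(u+.5)/5-.5,115+(v+.5)/5-.5)
T=lambda u,v:(205+(u+.5)/6-.5,155+(v+.5)/6-.5)
E
python3 - <<'E'
from h import *
e=[tri(S(207,150),T(315,80)),tri(S(390,68),T(335,362))];print(e)
m=(e[0][0]+e[1][0])/2;print("mid",m)
for n,a in(("side",[S(207,150),S(390,68)]),("top",[T(315,80),T(335,362)])):
    P=[atz(n,p,300) for p in a];d=P[0]-P[1];print(n,P,(P[0]+P[1])/2,np.linalg.norm(d),np.degrees(np.arctan2(d[1],d[0])))
C=[atz("top",T(*p),42) for p in((40,208),(637,148),(665,415),(65,480))]
print("tray",C,sum(C)/4)
for i,j in((1,0),(2,3)):
    d=C[j]-C[i];print(np.linalg.norm(d),np.degrees(np.arctan2(-d[0],d[1])))
for i,j in((3,0),(2,1)):
    d=C[j]-C[i];print(np.linalg.norm(d),np.degrees(np.arctan2(d[1],d[0])))
print("ring",atz("top",T(243,293),146),"chuck",atz("top",T(442,268),164))
E
```

```text
[(array([491.97, -77.02, 306.67]), np.float64(4.664882943016189)), (array([406.35, -82.47, 302.96]), np.float64(1.4719983593074872))]
mid [449.16 -79.74 304.82]
side [array([486.98, -81.48, 300.  ]), array([404.99, -85.71, 300.  ])] [445.99 -83.59 300.  ] 82.10347706403833 2.9552963219810633
top [array([495.36, -78.13, 300.  ]), array([406.04, -81.92, 300.  ])] [450.7  -80.03 300.  ] 89.39842186888579 2.42904709720599
tray [array([500.39,  50.9 ,  42.  ]), array([ 517.52, -204.31,   42.  ]), array([ 403.92, -210.62,   42.  ]), array([384.19,  41.46,  42.  ])] [451.5  -80.64  42.  ]
255.7803571349911 3.8401608566592444
252.84264230790575 4.475833410483374
116.57899150354385 4.644779225776116
113.76998472861005 3.1773022986291313
ring [447.85 -42.78 146.  ] chuck [ 452.51 -118.04  164.  ]
```

```bash
python3 -m jog '[[0,0,-0.04,0,0,0,0.085],[0,0,-0.04,0,0,0,0.085],[0,0,-0.04,0,0,0,0.085],[0,0,-0.04,0,0,0,0.085],[0,0,0,0,0,0,0.085]]' 30
python3 -m jog '[[0.037,-0.0257,0,0,0,0,0.085],[0.037,-0.0257,0,0,0,0,0.085],[0.037,-0.0257,0,0,0,0,0.085],[0.037,-0.0257,0,0,0,0,0.085],[0.037,-0.0257,0,0,0,0,0.085]]'
python3 -m jog '[[0.037,-0.0257,0,0,0,0,0.085],[0.037,-0.0257,0,0,0,0,0.085],[0.037,-0.0257,0,0,0,0,0.085],[0.037,-0.0257,0,0,0,0,0.085],[0.037,-0.0257,0,0,0,0,0.085]]'
python3 -m jog '[[0,0,0,0,0,0.13,0.085],[0,0,0,0,0,0.13,0.085],[0,0,0,0,0,0.13,0.085],[0,0,0,0,0,0,0.085]]'
python3 - <<'E'
from h import *
import cv2
print(sense());print(eyes.calibration("wrist"))
cv2.imwrite("pics/w1.png",eyes.capture("wrist")[:,:,::-1])
E
```

```text
time_s: 0.7
eef_pos: [230.4, -472.7, 383.3]
ee_rot: [0.005, 0.974, 0.225, 0.0]
force: [-0.2, -0.4, 0.3]
grip_width: 0.996
grip_force: 0.0
time_s: 1.2
eef_pos: [340.5, -273.5, 377.7]
ee_rot: [-0.0, 0.974, 0.225, -0.0]
force: [1.4, 0.4, 0.5]
grip_width: 0.997
grip_force: 0.0
time_s: 1.7
eef_pos: [450.5, -76.8, 377.8]
ee_rot: [-0.0, 0.974, 0.225, -0.0]
force: [0.5, -0.4, -0.5]
grip_width: 0.994
grip_force: 0.0
time_s: 2.1
eef_pos: [450.0, -78.5, 377.6]
ee_rot: [-0.0, 1.0, 0.031, -0.0]
force: [-0.2, 1.2, -1.0]
grip_width: 0.995
grip_force: 0.0
{'time_s': 2.1, 'joints': array([-0.43,  0.1 ,  1.36,  0.  ,  1.69,  1.08]), 'dq': array([-0.01, -0.  , -0.  , -0.  ,  0.  , -0.13]), 'tau': array([  0.2 , -32.39, -27.59,   0.  ,   0.  ,   1.36]), 'eef_pos': array([449.95, -78.53, 377.64]), 'ee_rot': array([-0.  ,  1.  ,  0.03, -0.  ]), 'force': array([-0.22,  1.18, -0.99]), 'wrist_torque': array([-0.04, -0.06,  0.01]), 'grip_force': 0.0, 'grip_width': 0.9946374840404576}
{'fx': 270.622053933606, 'fy': 270.622053933606, 'cx': 257.21809597836545, 'cy': 191.29384066946022, 'mount': array([[   0.  ,   -0.96,   -0.29,   74.23],
       [   1.  ,    0.  ,   -0.  ,   -0.09],
       [   0.  ,   -0.29,    0.96, -155.83],
       [   0.  ,    0.  ,    0.  ,    1.  ]])}
```

View pics/w1.png

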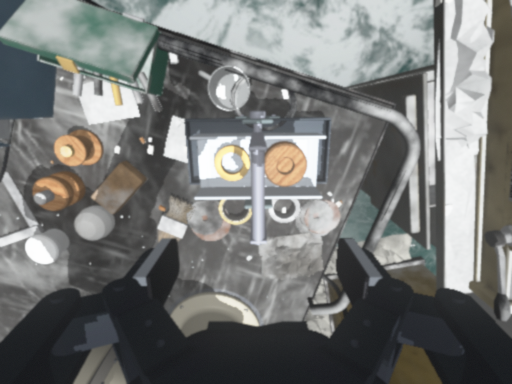

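The wrist view shows the handle bar at column ~258 (image centre), running vertically from (258,132) to (259,243). It is centred between the fingers and parallel to the pads, so I can descend and close.

```bash
python3 -m jog '[[0.001,0.001,0.021,0,0,0,0.085],[0.001,0.001,0.021,0,0,0,0.085],[0.001,0,0.021,0,0,0,0.085],[0,0,0.021,0,0,0,0.085],[0,0,0,0,0,0,0.085]]' 30
python3 -m jog '[[0,0,0,0,0,0,0.05],[0,0,0,0,0,0,0.03],[0,0,0,0,0,0,0.02],[0,0,0,0,0,0,0.005],[0,0,0,0,0,0,0.005]]' 30
python3 -m jog '[[0,0,0,0,0,0,0.005],[0,0,0,0,0,0,0.005],[0,0,0,0,0,0,0.005]]' 30
```

```text
time_s: 2.65
eef_pos: [452.2, -80.2, 291.9]
ee_rot: [-0.001, 0.999, 0.033, -0.002]
force: [-0.3, -0.5, 1.5]
grip_width: 0.994
grip_force: 0.0
time_s: 3.15
eef_pos: [453.2, -80.5, 294.6]
ee_rot: [0.0, 0.999, 0.032, 0.0]
force: [0.4, -1.0, 0.2]
grip_width: 0.138
grip_force: 0.0
time_s: 3.45
eef_pos: [453.2, -80.5, 294.3]
ee_rot: [-0.0, 0.999, 0.032, 0.0]
force: [-1.2, -0.4, -0.1]
grip_width: 0.061
grip_force: 0.0
```

```bash
python3 - <<'E'
import cv2,numpy as np
from rig import eyes
a=eyes.capture("side")[:,:,::-1][90:230,190:330]; b=eyes.capture("wrist")[:,:,::-1]
cv2.imwrite("pics/c2.png",np.hstack([cv2.resize(a,(400,400),interpolation=cv2.INTER_CUBIC),b[:,100:500].copy() if 0 else cv2.resize(b[:,100:500],(400,400))]))
E
```

```text
(no output)
```

View pics/c2.png

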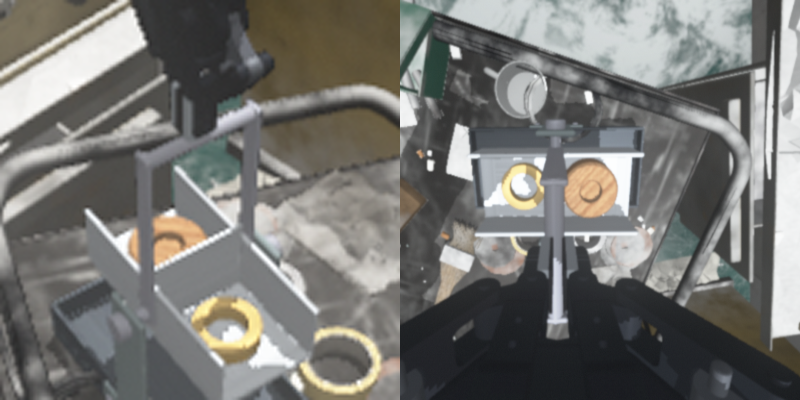

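```bash
python3 - <<'E'
from h import *
import cv2
c=eyes.calibration("side");M=np.linalg.inv(c["cam_to_world"])
for z in(283,294,302,320,340):
    p=M@[453.2,-80.5,z,1];print(z,((p[0]/p[2]*c["fx"]+c["cx"]-190)*2.857,(p[1]/p[2]*c["fy"]+c["cy"]-90)*2.857))
w=eyes.capture("wrist")[:,:,::-1][140:384,150:380];a=eyes.capture("side")[:,:,::-1][95:155,230:290]
cv2.imwrite("pics/c3.png",np.hstack([cv2.resize(w,(400,424),interpolation=cv2.INTER_CUBIC),cv2.resize(a,(400,424),interpolation=cv2.INTER_CUBIC)]))
E
```

```text
283 (np.float64(191.60596854180883), np.float64(157.76942941487528))
294 (np.float64(191.7762548151286), np.float64(145.52949725795386))
302 (np.float64(191.90235431616787), np.float64(136.46564667474863))
320 (np.float64(192.19327152617672), np.float64(115.55493646676501))
340 (np.float64(192.52872875558904), np.float64(91.44275379045403))
```

View pics/c3.png

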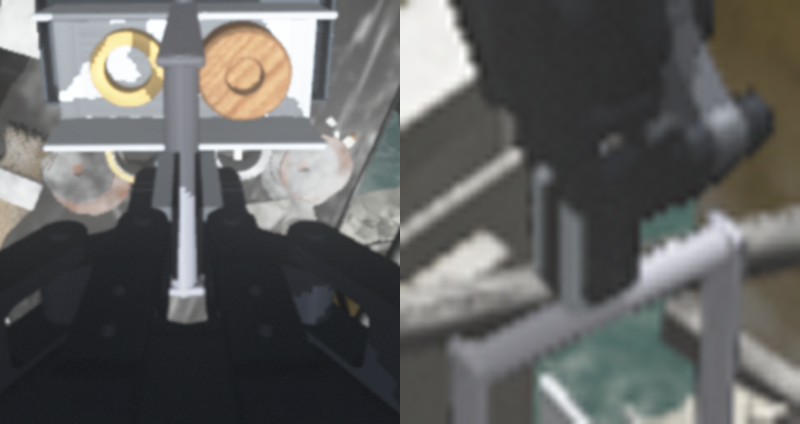

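The side view shows the fingertips ending at the bar's centre line, near side crop (590,300), and they closed to 5 mm, so they shut just above the bar. I'll open, go 18 mm lower and close again.

```bash
python3 -m jog '[[0,0,0,0,0,0,0.06],[0,0,0,0,0,0,0.06],[0,0,0,0,0,0,0.06],[0,0,0,0,0,0,0.06]]' 30
python3 -m jog '[[0,0,0.009,0,0,0,0.06],[0,0,0.009,0,0,0,0.06],[0,0,0,0,0,0,0.06]]'
python3 -m jog '[[0,0,0,0,0,0,0.03],[0,0,0,0,0,0,0.005],[0,0,0,0,0,0,0.005],[0,0,0,0,0,0,0.005],[0,0,0,0,0,0,0.005]]' 30
python3 - <<'E'
from h import *
import cv2
c=eyes.calibration("side");M=np.linalg.inv(c["cam_to_world"])
for P in((230,-472,220),(230,-472,207),(248,-508,220),(212,-435,220)):
    p=M@[*P,1];print(P,((p[0]/p[2]*c["fx"]+c["cx"])*800/512,(p[1]/p[2]*c["fy"]+c["cy"])*800/512))
w=eyes.capture("wrist")[:,:,::-1][140:384,150:380];a=eyes.capture("side")[:,:,::-1][95:155,230:290]
cv2.imwrite("pics/c4.png",np.hstack([cv2.resize(w,(400,424),interpolation=cv2.INTER_CUBIC),cv2.resize(a,(400,424),interpolation=cv2.INTER_CUBIC)]))
E
```

```text
time_s: 4.05
eef_pos: [453.2, -80.5, 294.3]
ee_rot: [-0.0, 0.999, 0.032, -0.0]
force: [0.1, -0.3, -0.1]
grip_width: 0.702
grip_force: 0.0
time_s: 4.35
eef_pos: [452.6, -80.3, 274.6]
ee_rot: [-0.001, 0.999, 0.032, -0.001]
force: [1.0, -1.2, 0.3]
grip_width: 0.701
grip_force: 0.0
time_s: 4.85
eef_pos: [453.3, -80.5, 276.6]
ee_rot: [0.0, 0.999, 0.032, 0.0]
force: [0.0, 1.1, 2.6]
grip_width: 0.126
grip_force: 29.3
(230, -472, 220) (np.float64(396.66298147252905), np.float64(70.69117334667143))
(230, -472, 207) (np.float64(396.62967375888525), np.float64(77.48915577583904))
(248, -508, 220) (np.float64(377.1939627369366), np.float64(63.71652433387061))
(212, -435, 220) (np.float64(416.9230597251824), np.float64(78.120853185563))
```

View pics/c4.png

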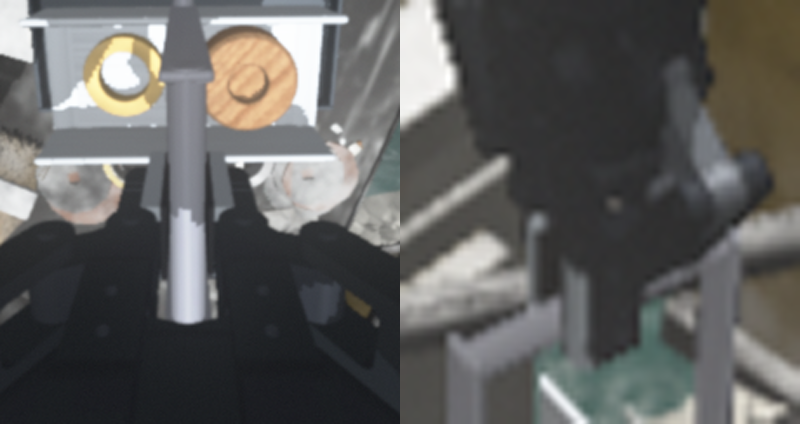

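The bar is now gripped: opening is about 11 mm, grip is 29 N, and the tips are ~20 mm below the bar. Next I swing along the arc towards +y (tool −y).

```bash
python3 -m jog '[[0,-0.0082,0.0005,0,0,0,0.005],[0,-0.0082,0.0005,0,0,0,0.005],[0,-0.0081,0.0013,0,0,0,0.005],[0,-0.0081,0.0013,0,0,0,0.005],[0,0,0,0,0,0,0.005]]' 30
python3 -m jog '[[0,-0.008,0.0023,0,0,0,0.005],[0,-0.008,0.0023,0,0,0,0.005],[0,-0.0077,0.0031,0,0,0,0.005],[0,-0.0077,0.0031,0,0,0,0.005],[0,0,0,0,0,0,0.005]]'
python3 - <<'E'
from h import *
import cv2
print(sense()["force"],sense()["grip_force"],sense()["grip_width"])
a=eyes.capture("side")[:,:,::-1][95:255,200:320]
cv2.imwrite("pics/c5.png",cv2.resize(a,None,fx=3.5,fy=3.5,interpolation=cv2.INTER_CUBIC))
E
```

```text
time_s: 5.45
eef_pos: [451.0, -47.0, 272.8]
ee_rot: [-0.0, 0.999, 0.032, 0.0]
force: [-1.5, 3.3, 4.7]
grip_width: 0.123
grip_force: 30.9
time_s: 5.95
eef_pos: [448.7, -15.7, 261.1]
ee_rot: [-0.001, 0.999, 0.032, -0.001]
force: [-1.2, -0.1, -0.0]
grip_width: 0.126
grip_force: 31.1
[-1.24 -0.12 -0.03] 31.142921447753906 0.12568179517103753
```

View pics/c5.png

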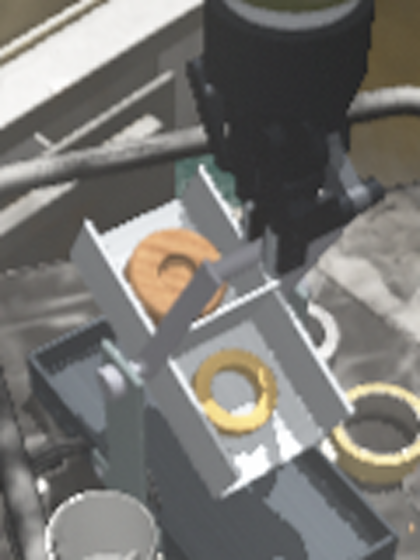

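The bin is tipping towards the ring's side with the grip held, and ring (235,390) and chuck (175,275) are still in place. Forces are low, so I continue.

```bash
python3 -m jog '[[0,-0.0072,0.0039,0,0,0,0.005],[0,-0.0072,0.0039,0,0,0,0.005],[0,-0.0068,0.0047,0,0,0,0.005],[0,-0.0068,0.0047,0,0,0,0.005],[0,0,0,0,0,0,0.005]]'
python3 -m jog '[[0,-0.0062,0.0054,0,0,0,0.005],[0,-0.0062,0.0054,0,0,0,0.005],[0,-0.0056,0.006,0,0,0,0.005],[0,-0.0056,0.006,0,0,0,0.005],[0,0,0,0,0,0,0.005]]'
python3 -m jog '[[0,-0.0049,0.0067,0,0,0,0.005],[0,-0.0049,0.0067,0,0,0,0.005],[0,-0.0035,0.0058,0,0,0,0.005],[0,-0.0035,0.0058,0,0,0,0.005],[0,0,0,0,0,0,0.005]]'
python3 -m jog '[[0,0,0,0,0,0,0.005],[0,0,0,0,0,0,0.005],[0,0,0,0,0,0,0.005],[0,0,0,0,0,0,0.005],[0,0,0,0,0,0,0.005]]'
python3 - <<'E'
from h import *
import cv2
a=eyes.capture("side")[:,:,::-1][95:285,200:320]
b=eyes.capture("top")[:,:,::-1][155:250,200:330]
a=cv2.resize(a,None,fx=3,fy=3,interpolation=cv2.INTER_CUBIC);b=cv2.resize(b,None,fx=3,fy=3,interpolation=cv2.INTER_CUBIC)
b=cv2.copyMakeBorder(b,0,a.shape[0]-b.shape[0],0,0,0)
cv2.imwrite("pics/c6.png",np.hstack([a,b]))
E
```

```text
time_s: 6.5
eef_pos: [446.9, 12.1, 244.0]
ee_rot: [-0.001, 0.999, 0.032, -0.001]
force: [-3.6, 0.7, -1.9]
grip_width: 0.125
grip_force: 31.3
time_s: 7.0
eef_pos: [445.4, 35.4, 221.3]
ee_rot: [-0.001, 0.999, 0.032, -0.001]
force: [-2.0, 0.2, -1.4]
grip_width: 0.124
grip_force: 31.7
time_s: 7.5
eef_pos: [444.3, 51.9, 196.5]
ee_rot: [-0.0, 0.999, 0.032, -0.001]
force: [-3.8, 0.6, -0.7]
grip_width: 0.125
grip_force: 32.5
time_s: 8.0
eef_pos: [444.4, 51.6, 196.9]
ee_rot: [-0.0, 0.999, 0.032, -0.001]
force: [-5.2, 0.9, 0.2]
grip_width: 0.125
grip_force: 32.6
```

View pics/c6.png

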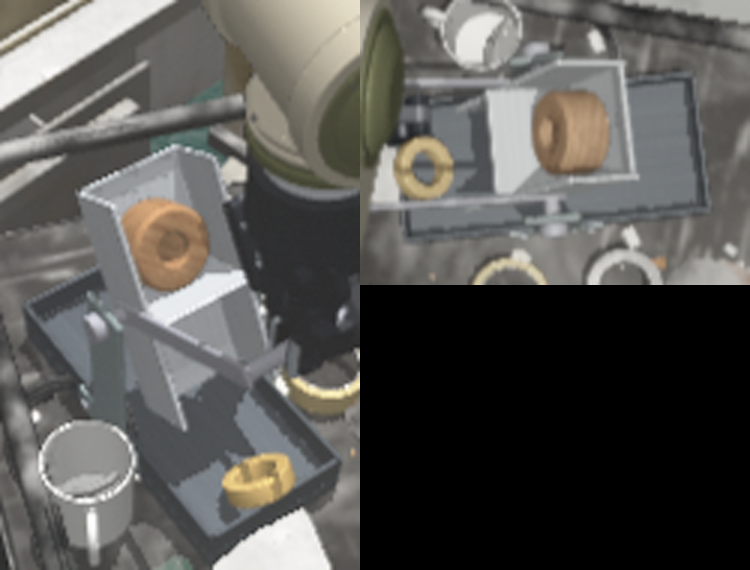

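The ring lies in the tray (side crop 258,480) and the chuck is still in its bay (165,245). I swing back along the reversed arc.

```bash
python3 -m jog '[[0,0.0035,-0.0058,0,0,0,0.005],[0,0.0035,-0.0058,0,0,0,0.005],[0,0.0049,-0.0067,0,0,0,0.005],[0,0.0049,-0.0067,0,0,0,0.005],[0,0,0,0,0,0,0.005]]'
python3 -m jog '[[0,0.0056,-0.006,0,0,0,0.005],[0,0.0056,-0.006,0,0,0,0.005],[0,0.0062,-0.0054,0,0,0,0.005],[0,0.0062,-0.0054,0,0,0,0.005],[0,0,0,0,0,0,0.005]]'
python3 -m jog '[[0,0.0068,-0.0047,0,0,0,0.005],[0,0.0068,-0.0047,0,0,0,0.005],[0,0.0072,-0.0039,0,0,0,0.005],[0,0.0072,-0.0039,0,0,0,0.005],[0,0,0,0,0,0,0.005]]'
python3 -m jog '[[0,0.0077,-0.0031,0,0,0,0.005],[0,0.0077,-0.0031,0,0,0,0.005],[0,0.008,-0.0023,0,0,0,0.005],[0,0.008,-0.0023,0,0,0,0.005],[0,0,0,0,0,0,0.005]]'
python3 -m jog '[[0,0.0081,-0.0013,0,0,0,0.005],[0,0.0081,-0.0013,0,0,0,0.005],[0,0.0082,-0.0005,0,0,0,0.005],[0,0.0082,-0.0005,0,0,0,0.005],[0,0,0,0,0,0,0.005]]'
python3 -m jog '[[0,0,0,0,0,0,0.005],[0,0,0,0,0,0,0.005]]'
```

```text
time_s: 8.6
eef_pos: [445.7, 33.7, 223.0]
ee_rot: [0.001, 1.0, 0.032, -0.0]
force: [-7.5, -2.1, 1.0]
grip_width: 0.126
grip_force: 32.2
time_s: 9.1
eef_pos: [447.4, 10.1, 245.9]
ee_rot: [0.001, 1.0, 0.031, 0.0]
force: [-7.7, -0.6, 1.7]
grip_width: 0.126
grip_force: 31.4
time_s: 9.6
eef_pos: [449.4, -17.8, 263.3]
ee_rot: [0.001, 1.0, 0.031, 0.001]
force: [-6.2, -0.2, 3.0]
grip_width: 0.125
grip_force: 30.8
time_s: 10.1
eef_pos: [451.7, -49.3, 274.6]
ee_rot: [0.001, 1.0, 0.031, 0.002]
force: [-5.4, -0.1, 6.8]
grip_width: 0.121
grip_force: 30.2
time_s: 10.6
eef_pos: [454.1, -82.1, 277.5]
ee_rot: [0.001, 1.0, 0.031, 0.002]
force: [0.4, -2.1, 5.9]
grip_width: 0.128
grip_force: 31.2
time_s: 10.8
eef_pos: [454.1, -81.8, 277.5]
ee_rot: [0.002, 0.999, 0.032, 0.002]
force: [-0.1, -0.9, 5.8]
grip_width: 0.121
grip_force: 31.1
```

```bash
python3 -m jog '[[0,0,0,0,0,0,0.03],[0,0,0,0,0,0,0.06],[0,0,0,0,0,0,0.06],[0,0,0,0,0,0,0.06],[0,0,0,0,0,0,0.06]]'
python3 -m jog '[[0,0,-0.02,0,0,0,0.06],[0,0,-0.03,0,0,0,0.06],[0,0,-0.03,0,0,0,0.06],[0,0,-0.03,0,0,0,0.06],[0,0,0,0,0,0,0.06]]'
python3 -m jog '[[0,0.04,0,0,0,0,0.06],[0,0.04,0,0,0,0,0.06],[0,0.04,0,0,0,0,0.06],[0,0.04,0,0,0,0,0.06],[0,0,0,0,0,0,0.06]]'
python3 - <<'E'
from h import *
import cv2
a=eyes.capture("side")[:,:,::-1][115:280,200:320]; b=eyes.capture("top")[:,:,::-1][155:245,205:325]
a=cv2.resize(a[:112],None,fx=5,fy=5,interpolation=cv2.INTER_CUBIC); b=cv2.resize(b,None,fx=6,fy=6,interpolation=cv2.INTER_CUBIC)
o=cv2.imread("pics/sc.png"); g=lambda x:cv2.cvtColor(x,cv2.COLOR_BGR2GRAY).astype(np.float32)
for n,o,x,r in(("side",o,a,(130,320,185,225)),("side bay lip",o,a,(380,560,420,520)),("top",cv2.imread("pics/tc.png"),b,(70,130,270,360)),("top bin left",cv2.imread("pics/tc.png"),b,(150,210,80,200))):
    s=slice(r[0],r[1]),slice(r[2],r[3]);t=g(o)[s];R=cv2.matchTemplate(g(x),t,cv2.TM_CCOEFF_NORMED)
    _,v,_,l=cv2.minMaxLoc(R);print(n,"shift",l[0]-r[2],l[1]-r[0],v)
cv2.imwrite("pics/c7.png",np.hstack([cv2.resize(a,(400,373)),cv2.resize(b,(400,373))]))
E
```

```text
time_s: 11.3
eef_pos: [453.2, -80.5, 276.2]
ee_rot: [0.0, 0.999, 0.032, -0.0]
force: [0.6, -1.2, 0.6]
grip_width: 0.704
grip_force: 0.0
time_s: 11.8
eef_pos: [453.8, -80.8, 389.7]
ee_rot: [0.001, 0.999, 0.032, 0.003]
force: [0.7, 0.1, 0.7]
grip_width: 0.703
grip_force: 0.0
time_s: 12.3
eef_pos: [463.0, -243.9, 383.9]
ee_rot: [-0.001, 1.0, 0.03, -0.001]
force: [-0.4, 0.2, -1.0]
grip_width: 0.705
grip_force: 0.0
side shift -4 -3 0.7265977263450623
side bay lip shift 0 -1 0.8092942237854004
top shift 11 1 0.7634432911872864
top bin left shift 1 -1 0.9813733100891113
```

View pics/c7.png

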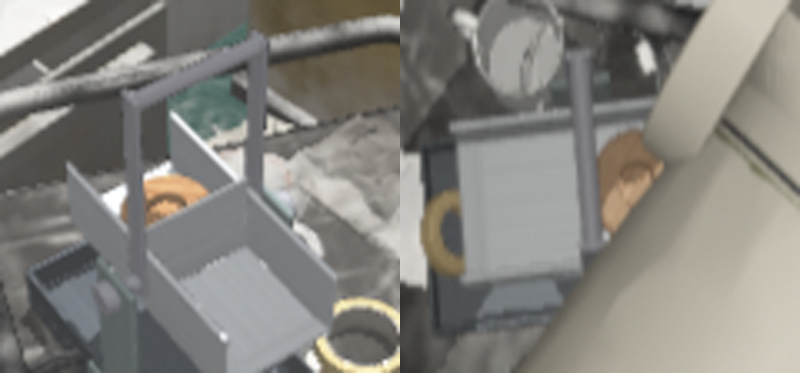

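The bin is back level to within about 0.02 rad (handle at side crop (130,100)–(260,42)). The ring is in the tray at (440,232) in the top crop, the chuck is in its bay, and the arm is clear.

```bash
python3 -c "
from rig import finish_job
print(finish_job())"
```

```text
the job is handed in; nothing more can be done
None
```

The ring is in the catch tray, the chuck is still in its bay, and the bin is back level to within about 0.02 rad (about 1°) and released; I handed the job in at about 12 s with the arm clear.

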